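# Load a label roll on the lab dispenser

## Robot

A 6-joint arm with a two-finger parallel gripper is mounted at the origin on the work surface. World frame = base frame: x ahead of the robot, y to its left, z up, the work surface at z = 0. Lengths are in m, angles in rad, forces in N, time in s.
With the tool pointing down it reaches from about 0.375 to 0.9 m from the base axis. Payload 3.1 kg.
Tool frame: the origin (TCP) lies between the finger pads; the fingertips stand 17 mm ahead of it and the grasp point (between the pads) lies 2 mm behind it; z points along the fingers, y is the line along which they close (so a half turn about z gives the same grasp; the last joint's range is limited). The gripper opens to 87 mm and grips with 3 to 60 N. Pads are 19 mm wide; open, the fingers measure 117 mm over their backs; the gripper's body (75 mm by 190 mm) begins 51 mm behind the grasp point.
Start: joints at [-1.383, 0.527, 1.433, -0, 1.181, -0.178], TCP at [0.224, -0.583, 0.24] pointing down, gripper open.
Joint ranges: [-3.08, 3.08], [-0.75, 2.2], [0.22, 2.44], [-1.43, 4.57], [0, 2.65], [-2.85, 2.85]. Speed limits (rad/s): [2.79, 2.79, 3.14, 3.14, 3.14, 3.14].

## Interface

Orientations are given as a rotation vector (axis times angle).
In Python, from cell import bot, solve_ik, cams, ticket gives the robot as it stands. The module is installed in compiled form; this text tells all that it offers. Calls block until the motion is done:
- bot.goto(position, orientation): joint-space move of the TCP to a pose.
- bot.move_l(position, speed=0.15, rot=None, force_limit=None): straight line of the TCP; rot=None keeps the orientation; speed is the mean speed in m/s. With force_limit (N) it stops when the force on the tool has changed by that much, and returns True; else False.
- bot.goto_joints(angles): joint-space move.
- bot.command_gripper(opening, strength=None): finger opening in m; strength is the grip in N (None keeps the last); returns when the fingers have stopped.
- bot.hold(seconds).
- solve_ik(position, orientation): joint angles nearest the present ones, or None.
- cams.camera(name): name is "side" or "top"; returns (picture, depth): 420x560x3 uint8, red, green, blue; 420x560 float32, m along the optical axis (not along the pixel's ray), 0 where there is no reading.
- cams.camera_params(name): a dict with "K" (3x3 intrinsics, pixels), "R" (3x3) and "t" (3): a world point X has camera coordinates R X + t. Camera axes: x right, y down, z forward; pixel columns grow to the right and rows downward; lengths in m; the calibration is good to about 2 mm. A picture is of the moment at which its call begins. camera_params takes no time and is no camera call.
A pose or a line that the arm cannot do raises bot.Unreachable and nothing moves.
- ticket.sign_off(): hands the job in; it is judged then, once.
Readings, each from a call of its own:
- bot.read_clock(): time.
- bot.read_joint_positions(): joint angles.
- bot.read_dq(): joint speeds.
- bot.read_tau(): joint torques, N m.
- bot.read_position(): TCP position.
- bot.read_eef_rot(): TCP orientation.
- bot.read_wrist_force(): force on the tool from outside, world axes, zero at the start.
- bot.read_torque(): the same for the moment, N m.
- bot.read_finger_gap(): finger opening in m.
- bot.read_gripper_force(): force on a finger pad.
Only numpy, scipy, OpenCV 4.12 (cv2) and the standard library are available. Lean on these libraries where they do the work, as an engineer would, in place of code of your own. Each camera call takes 0.05 s, during which the arm holds its last target. There are 200 camera calls.

## Task

Load the label dispenser on the lab bench: take the taller of the two loose label rolls and put it over the dispenser's empty upright spindle. Lower it all the way down before letting go, rather than dropping it, so that it is left lying flat on the base plate around the spindle. Leave the low roll where it is.

Things in the scene. Friction and masses are not known exactly. Their poses are not given: they have to be found in the camera images.
- tall_roll: The taller loose roll of white paper labels: a plain ring standing on its flat end on the bench, hole upright. 58 mm outside diameter, 38 mm round hole right through (with a thin brown cardboard core), 52 mm high, about 80 g, rigid. Either end may be up. Its origin is the centre of the roll, on the hole's axis at mid height, so 26 mm above whatever it stands on; z runs along the hole.
- low_roll: The low loose roll, to be left alone: the same white paper ring, 58 mm outside and 38 mm hole, but only 22 mm high, lying on its flat end on the bench. Its origin is its centre, 11 mm above the bench.
- dispenser: The label dispenser, fixed to the bench, turned any way: a black base plate 110 mm (x) by 220 mm (y) and 10 mm thick with two steel upright spindles, 130 mm apart on its y axis. The spindle at y = -65 mm already carries a low roll (58 mm wide, its top 32 mm above the bench); the one at y = +65 mm is empty. A steel strip 6 mm wide runs along the edge at x = +50 mm, its top 16 mm above the bench. Origin: the centre of the plate's underside, at bench height; z up.
- spindle_foot (a point): The foot of the empty spindle: the point on its axis at the top face of the base plate, 10 mm above the bench; axes as the dispenser's. The spindle is 16 mm in diameter and stands 60 mm above this point (its top 70 mm above the bench), the last 8 mm tapering to 8 mm. A seated tall roll has its centre 26 mm above this point and has 11 mm of play on every side.
Mind the look-alikes: they are no part of the job. There is more than one size of the tall_roll; the job needs the middle-sized. Leave any yellow look-alike of the dispenser alone.

How it is judged:
By the outcome, as a careful person would: the job done as asked, in the order asked, and still so for the second after the job is handed in, with the robot touching nothing.
It also fails if it takes over 32 s, if anything falls off the work surface, if the arm or the gripper's body presses on something with over 40 N, if the wrist force passes 120 N, or if a joint passes its speed limit or range.

## Working session

There is one attempt and no reset: what is moved stays moved. The work goes in short steps, each a Python script; the robot and the scene stay as the last script left them, time stands still between calls to the robot, and variables do not carry over. Pictures are saved under pics/ and viewed, at most 10 in all, crops included, and the job is handed in when it is done.

```bash
mkdir -p pics
python3 - <<'E'
from cell import bot,cams
import cv2,numpy as np
for n in("top","side"):
    p,d=cams.camera(n);cv2.imwrite(f"pics/{n}0.png",p[:,:,::-1]);np.savez(f"{n}0.npz",p=p,d=d)
    print(n,{k:np.round(v,4).tolist() for k,v in cams.camera_params(n).items()},(d==0).sum())
print(bot.read_clock(),bot.read_eef_rot())
E
```

```text
top {'K': [[447.96, 0.0, 284.4092], [0.0, 447.96, 201.9762], [0.0, 0.0, 1.0]], 'R': [[-0.008, -0.9998, 0.0194], [-0.9963, 0.0063, -0.0862], [0.0861, -0.02, -0.9961]], 't': [0.0132, 0.5162, 0.8347]} 898
side {'K': [[461.7297, 0.0, 278.4639], [0.0, 461.7297, 211.3775], [0.0, 0.0, 1.0]], 'R': [[-0.9302, -0.367, 0.0031], [-0.2576, 0.6468, -0.7178], [0.2615, -0.6685, -0.6962]], 't': [0.4837, 0.1418, 0.7948]} 956
0.1 [-3.08702489e+00 -5.72574794e-01 -1.11329063e-05]
```

View pics/top0.png

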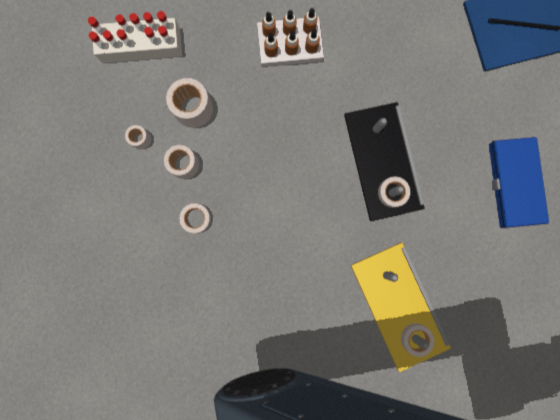

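View pics/side0.png

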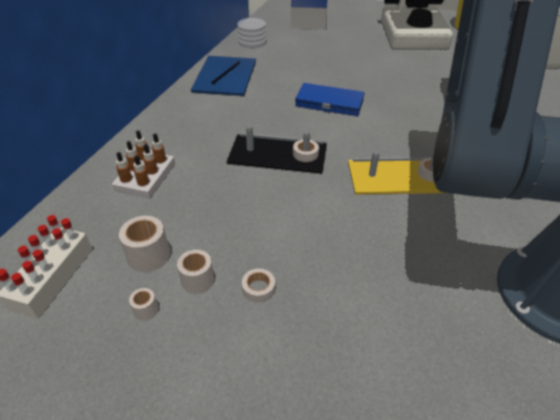

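Candidates for the tall roll in the top view are the big roll (187,98), the middle roll (180,161), the small roll (136,135) and the low roll (195,218). I choose the middle one at (180,161), to be checked by size. For the dispenser I choose the black one, with its empty spindle at (379,125) and its loaded one at (395,192). The yellow look-alike at (400,305) stays untouched.

```bash
cat > h.py <<'E'
import numpy as np,cv2
from cell import bot,cams,solve_ik
def world(n,d):
    c=cams.camera_params(n);K=c["K"];v,u=np.mgrid[:d.shape[0],:d.shape[1]]
    P=np.stack([(u-K[0,2])/K[0,0]*d,(v-K[1,2])/K[1,1]*d,d],-1)
    return (P-c["t"])@c["R"]
def ray(n,uv,z):
    c=cams.camera_params(n);o=-c["R"].T@c["t"];r=c["R"].T@np.linalg.solve(c["K"],[uv[0],uv[1],1])
    return o+r*(z-o[2])/r[2]
E
python3 - <<'E'
from h import *
f=np.load("top0.npz");p,d=f["p"],f["d"];W=world("top",d)
for nm,(u,v),w in(("big",(187,98),30),("mid",(180,161),22),("small",(136,135),16),("low",(195,218),22),("spindle",(379,125),14),("loaded",(395,192),22)):
    B=np.s_[v-w:v+w,u-w:u+w];Q=W[B].reshape(-1,3);Q=Q[d[B].ravel()>0]
    h=np.percentile(Q[:,2],98);T=Q[Q[:,2]>h-.006]
    (c,r)=cv2.minEnclosingCircle(T[:,:2].astype(np.float32)); print(nm,"h",h.round(4),"c",np.round(c,4),"dia",round(2*r,4),len(T))
m=((p.max(2)<45)).astype(np.uint8);m[:90]=0;m[230:]=0;m[:,:330]=0;m[:,440:]=0
cs,_=cv2.findContours(m,0,2);c=max(cs,key=cv2.contourArea);r=cv2.minAreaRect(c);b=cv2.boxPoints(r)
X=np.array([ray("top",q,.01)for q in b]);print(b.round(1).tolist(),X.round(4).tolist(),X.mean(0))
g=np.hstack([cv2.resize(p[60:250,100:240,::-1],None,fx=3,fy=3),cv2.resize(p[95:225,335:430,::-1],(380,570))])
cv2.imwrite("pics/crop.png",g[:,:800])
E
```

```text
big h 0.0716 c [0.7057 0.1887] dia 0.0778 815
mid h 0.054 c [0.5949 0.2052] dia 0.0582 456
small h 0.0386 c [0.6439 0.2914] dia 0.0416 226
low h 0.0242 c [0.4887 0.1814] dia 0.0585 418
spindle h 0.069 c [ 0.6626 -0.1732] dia 0.0146 44
loaded h 0.0648 c [ 0.5354 -0.2008] dia 0.0159 63
[[344.0, 114.0], [396.6000061035156, 101.19999694824219], [422.5, 208.10000610351562], [370.0, 220.89999389648438]] [[0.6914, -0.11, 0.01], [0.7171, -0.2154, 0.01], [0.5036, -0.2599, 0.01], [0.4794, -0.1564, 0.01]] [ 0.59789022 -0.18544942  0.01      ]
```

View pics/crop.png

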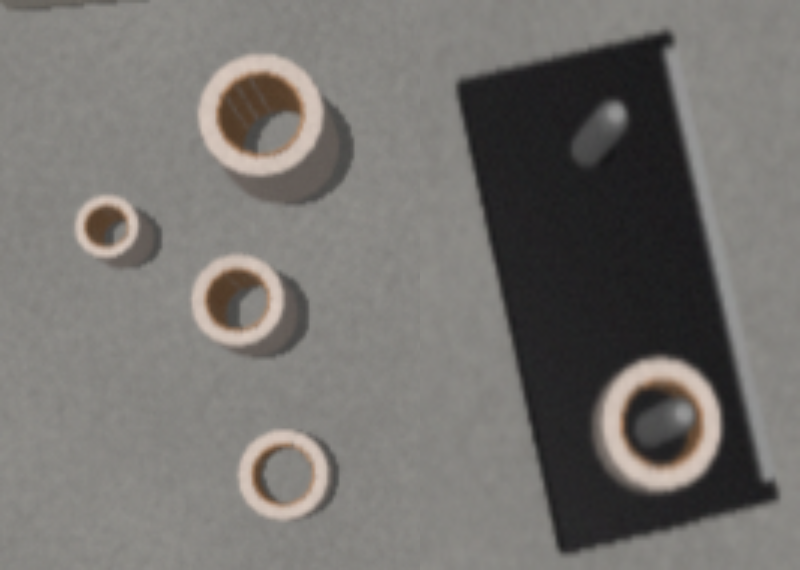

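The crop confirms it: the middle roll (58 mm wide, 54 mm high as measured) is the one wanted, and the top spindle on the black plate is empty. Now I grasp it.

```bash
cat >> h.py <<'E'
from scipy.spatial.transform import Rotation as Ro
y=np.array([.6626-.5354,-.1732+.2008]);y/=np.linalg.norm(y)
def rot(s):
    yt=np.array([-y[1]*s,y[0]*s,0]);zt=np.array([0,0,-1.]);return Ro.from_matrix(np.c_[np.cross(yt,zt),yt,zt]).as_rotvec()
P=np.array([.5949,.2052]);S=np.array([.6626,-.1732])
E
python3 - <<'E'
from h import *
q0=bot.read_joint_positions()
best=[]
for s in(1,-1):
    qs=[solve_ik([*a,z],rot(s)) for a,z in((P,.16),(P,.034),(S,.16),(S,.044))]
    print(s,[None if q is None else np.round(q,2).tolist() for q in qs])
    if all(q is not None for q in qs): best.append((abs(qs[0][5]-q0[5]),s))
s=min(best)[1];print("s",s);open("s.txt","w").write(str(s))
bot.goto([*P,.16],rot(s))
print(bot.read_clock(),bot.read_position())
bot.move_l([*P,.034],speed=.12,force_limit=15)
bot.command_gripper(.05,20)
print(bot.read_clock(),bot.read_finger_gap(),bot.read_gripper_force(),bot.read_position())
bot.move_l([*P,.16],speed=.15)
print(bot.read_clock(),bot.read_finger_gap(),bot.read_gripper_force(),bot.read_wrist_force())
p,d=cams.camera("side");cv2.imwrite("pics/lift.png",p[:,:,::-1])
E
```

```text
1 [[0.15, 0.63, 1.49, -0.0, 1.02, -1.63], [0.15, 0.81, 1.55, -0.0, 0.78, -1.63], [-0.42, 0.7, 1.34, 0.0, 1.11, -2.2], [-0.42, 0.84, 1.4, 0.0, 0.9, -2.2]]
-1 [[0.15, 0.63, 1.49, 0.0, 1.02, 1.51], [0.15, 0.81, 1.55, 0.0, 0.78, 1.51], [-0.42, 0.7, 1.34, 0.0, 1.11, 0.94], [-0.42, 0.84, 1.4, 0.0, 0.9, 0.94]]
s 1
3.1667 [0.59534724 0.20429686 0.16011734]
4.9833 0.058236585108600365 19.998938530225132 [0.59497534 0.20522239 0.03421881]
5.975 0.05863056849933042 19.997803600072075 [-0.00933393 -0.28133268 -1.53582063]
```

View pics/lift.png

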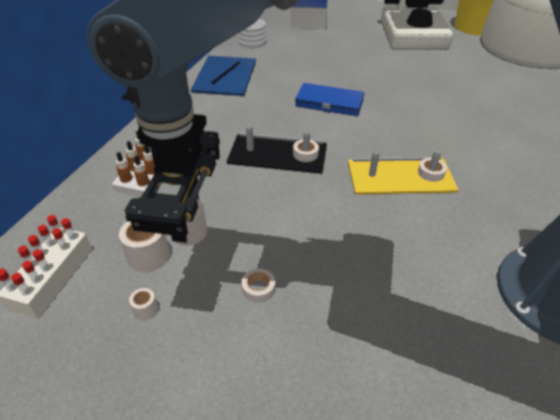

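The roll is held between the fingers at about (190,220), and the other rolls haven't moved. Next I carry it above the spindle and check.

Run:
```python
from h import *
s=int(open("s.txt").read())
bot.goto([*S,.16],rot(s));bot.hold(.2)
print(bot.read_clock(),bot.read_position(),bot.read_finger_gap(),bot.read_wrist_force())
p,d=cams.camera("side");cv2.imwrite("pics/above.png",cv2.resize(p[40:220,150:390,::-1],None,fx=3,fy=3))
# spindle cross-check: side view
f=np.load("side0.npz");W=world("side",f["d"]);Q=W[120:160,235:262].reshape(-1,3);T=Q[(Q[:,2]>.03)&(Q[:,2]<.08)]
print("side spindle",np.median(T,0),T[:,2].max(),len(T))
```

```text
7.6583 [ 0.6627935  -0.17156175  0.16008397] 0.05831098076155025 [ 0.15732702  0.40850962 -0.45367333]
side spindle [ 0.65808922 -0.16926427  0.05192552] 0.06964496317142196 105
```

View pics/above.png

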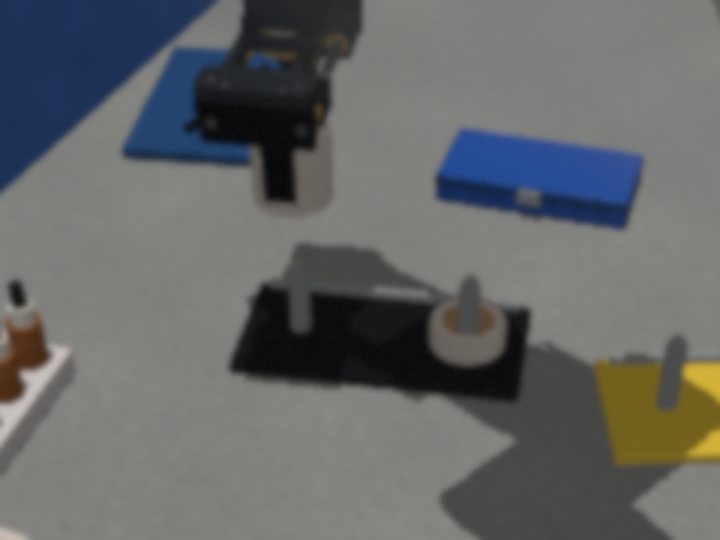

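The roll hangs over the empty spindle (crop pixels about (290,205) over (300,275)), and the side-view spindle fix agrees within 2–3 mm. I lower it under a force guard.

Run:
```python
from h import *
a=bot.move_l([*S,.056],speed=.08,force_limit=10)
print(a,bot.read_position(),bot.read_wrist_force(),bot.read_torque())
if not a:
    a=bot.move_l([*S,.041],speed=.015,force_limit=5)
print(a,bot.read_clock(),bot.read_position(),bot.read_wrist_force(),bot.read_finger_gap())
p,d=cams.camera("side");cv2.imwrite("pics/down.png",cv2.resize(p[60:200,180:360,::-1],None,fx=4,fy=4))
```

```text
False [ 0.66310582 -0.17336917  0.05672777] [-0.07441386 -0.0988586  -0.3757228 ] [ 0.10969055 -0.20423499  0.02764854]
True 9.9167 [ 0.66246433 -0.17315616  0.04419692] [-0.4888546   0.03552052  4.11742309] 0.05836993256305272
```

View pics/down.png

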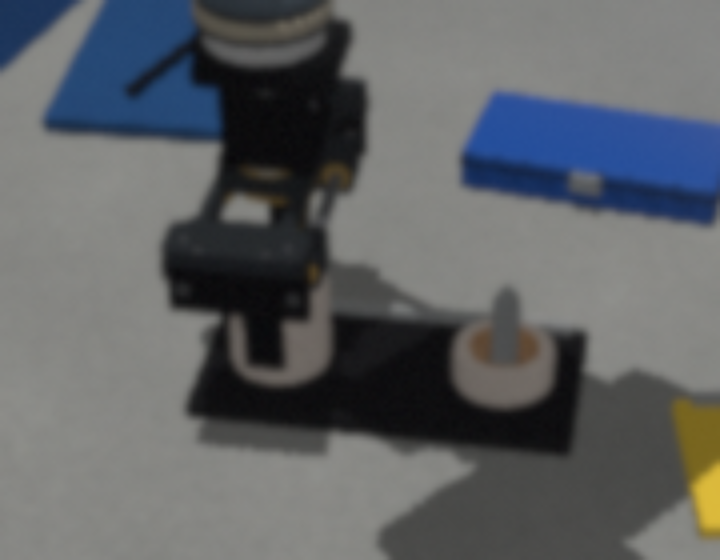

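Contact came at TCP z = 0.044 m, exactly the seated height, and the roll stands on the plate around the spindle (crop (280,340)). I release it and retreat.

Run:
```python
from h import *
bot.command_gripper(.082)
x=bot.read_position()
bot.move_l([x[0],x[1],.2],speed=.12)
bot.goto([.5,.02,.25],bot.read_eef_rot())
bot.hold(.3)
print(bot.read_clock(),bot.read_wrist_force())
a,_=cams.camera("top");p,d=cams.camera("side")
cv2.imwrite("pics/end.png",np.hstack([cv2.resize(a[70:230,310:450,::-1],(420,480)),cv2.resize(p[100:200,210:340,::-1],(380,480))]))
W=world("side",d);Q=W[110:175,228:275].reshape(-1,3);T=Q[(Q[:,2]>.056)&(Q[:,2]<.066)];print(np.round([T.mean(0),T.min(0),T.max(0)],4))
```

```text
13.4667 [-0.33426364  0.88974958 -0.14542905]
[[ 0.6588 -0.1708  0.0598]
 [ 0.6313 -0.2037  0.056 ]
 [ 0.689  -0.1436  0.0657]]
```

View pics/end.png

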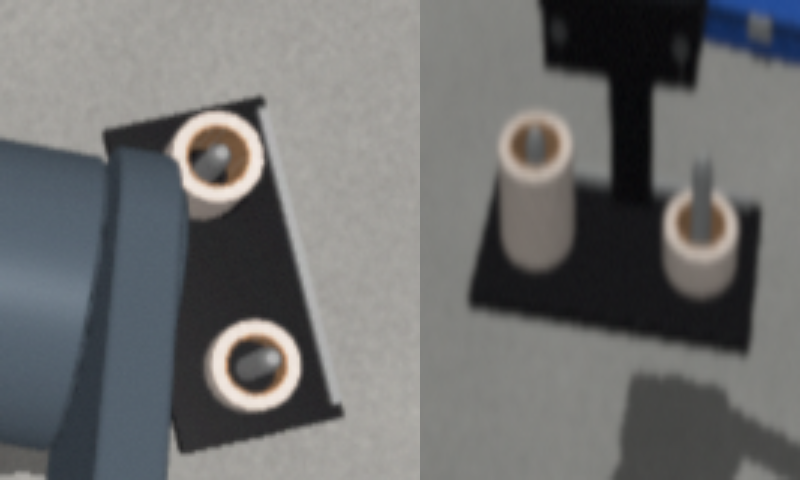

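The roll lies flat on the plate with the spindle up through its hole: (215,155) in the left crop, (537,190) in the right. The gripper is clear of everything.

```bash
python3 -c "
from cell import ticket;print(ticket.sign_off())"
```

```text
the job is handed in; nothing more can be done
None
```

The middle-sized tall roll was lowered onto the black dispenser's empty spindle and released flat on the base plate; the low roll was not touched, and the job was handed in at about 13.5 s.

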